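Unload a sprung stock bin to its mark and draw the long strut out past its cover

TASK

Take flanged castings out of the sprung bin and stand them upright in the grey tray until the floor's pointer stands between the two bars of the gauge, leaving the other castings standing in the bin. Then draw the long slotted strut out of the bin by tilting it, uncovered end first, through the opening, gently enough not to pry on the cover, and finish while holding the whole strut still in the gripper, a good 4 cm or more above the cover plate, clear of bin and tray. Leave everything else where it is.

Things in the scene. Friction and masses are not known exactly. Their poses are not given: they have to be found in the camera images.
- bin: Sprung stock bin, grey sheet metal, fixed on the bench: outside 210 (x) by 290 (y), walls 5 thick and 135 high, inside 200 by 280. Origin at the centre of its underside, x and y along its sides. Open on top except for the cover over its +y end: the opening is 200 (x) by 190 (y), shorter than the strut. Inside is a floor plate on springs.
- cover: Aluminium plate 5 thick fixed on the bin's rim, underside 135 above the bench, from 50 to 145 in y from the bin's centre, full width in x. Axes as the bin's; origin above the bin's centre, level with the plate's underside. The gauge stands on it at bin x 70, y 107 to 137: a white upright plate up to 240 above the bench, with two dark level bars 183 and 196 above the bench.
- cover_edge (a point): Middle of the cover's free edge, level with its underside, 50 from the bin's centre in the bin's +y direction.
- floor (a joint): How far the sprung floor is pressed down, m: 0 at the top of its travel, at most 0.090. The pointer is between the gauge's bars at 0.025 to 0.038; a larger value means too much load, a smaller one too little. About 417 N/m: one casting makes 10.6 mm, the strut 4.7 mm. At the start it is too low by one or two castings; the floor's own weight is hidden and varies.
- floor_top (a point): Centre of the upper face of the sprung floor plate, on which castings and strut rest: 121 above the bench when joint floor is 0, lower by that value when pressed. A dark pointer arm on a thin post rises from it through the cover to beside the gauge plate, 98 above this face.
- casting0_center (a point): Flanged iron casting, at the start the one nearest the bin's uncovered end, in the row along the bin's +x side: round flange 56 diameter, 12 thick, below; plain round neck 30 diameter above it; 52 tall overall, about 0.45 kg (the three are alike). This point is on its axis, 26 above its underside; z is up along the neck.
- casting1_center (a point): Flanged iron casting, at the start the middle one of the row: round flange 56 diameter, 12 thick, below; plain round neck 30 diameter above it; 52 tall overall, about 0.45 kg (the three are alike). This point is on its axis, 26 above its underside; z is up along the neck.
- casting2_center (a point): Flanged iron casting, at the start the one nearest the cover: round flange 56 diameter, 12 thick, below; plain round neck 30 diameter above it; 52 tall overall, about 0.45 kg (the three are alike). This point is on its axis, 26 above its underside; z is up along the neck.
- strut_center (a point): Slotted steel strut, a square bar 20 by 20, 260 long, about 0.2 kg, lying in the bin along its -x side, with its +y end reaching about 80 under the cover. This point is its centre; y is along its length, z up.
- strut_end_open (a point): Centre of the strut's end face at its own -y end (the end that starts in the open part of the bin).
- strut_end_covered (a point): Centre of the strut's end face at its own +y end (the end that starts under the cover).
- tray: Shallow grey plastic tray fixed on the bench: 250 (x) by 130 (y) outside, walls 4 thick and 22 high, inner floor 4 above the bench. Origin at the centre of its underside. Its +x end is occupied by the brass coupling; the rest is free for castings.
- coupling_mid (a point): Brass pipe coupling, a ring 38 diameter, 40 tall, standing in the tray near its +x end; this point is its centre. To be left alone.
- jar_mid (a point): Clear jar 60 diameter, 85 tall, on the bench; about its centre. To be left alone.
- screwdriver_grip (a point): Screwdriver lying on the bench; this point is on its handle. To be left alone.
- carton_mid (a point): Cardboard carton 90 by 130 by 70 tall, its centre. To be left alone.
- spool_mid (a point): Wooden spool wound in green, 120 diameter, 60 tall, its centre. To be left alone.
- elbow: Steel pipe elbow lying on the bench, arms 50 and 40 long, 32 diameter; origin underneath the corner. To be left alone.

How it is judged:
On the way, in this order (a step that is already met when the one before it is completed fails the run):
1. with the strut still lying in the bin untouched, and no casting in the gripper, the pointer rests between the two bars (value of joint floor between 0.025 and 0.038 m and velocity of joint floor between -0.02 and 0.02 m/s and contact force between the fingers and casting0 below 0.2 N and contact force between the fingers and casting1 below 0.2 N and contact force between the fingers and casting2 below 0.2 N and contact force between the fingers and strut below 0.2 N and z of strut_center in the frame of bin below 0.12 m and ((x of casting0_center in the frame of tray between -0.125 and 0.125 m and y of casting0_center in the frame of tray between -0.065 and 0.065 m and z of casting0_center in the frame of tray between 0.02 and 0.045 m) or (x of casting0_center in the frame of bin between -0.1 and 0.1 m and y of casting0_center in the frame of bin between -0.14 and 0.14 m and z of casting0_center in the frame of bin between 0.04 and 0.16 m)) and angle between each of casting0_center, casting1_center, casting2_center's own z axis and vertical below 0.25 rad and ((x of casting1_center in the frame of tray between -0.125 and 0.125 m and y of casting1_center in the frame of tray between -0.065 and 0.065 m and z of casting1_center in the frame of tray between 0.02 and 0.045 m) or (x of casting1_center in the frame of bin between -0.1 and 0.1 m and y of casting1_center in the frame of bin between -0.14 and 0.14 m and z of casting1_center in the frame of bin between 0.04 and 0.16 m)) and ((x of casting2_center in the frame of tray between -0.125 and 0.125 m and y of casting2_center in the frame of tray between -0.065 and 0.065 m and z of casting2_center in the frame of tray between 0.02 and 0.045 m) or (x of casting2_center in the frame of bin between -0.1 and 0.1 m and y of casting2_center in the frame of bin between -0.14 and 0.14 m and z of casting2_center in the frame of bin between 0.04 and 0.16 m))), for 0.3 s.
2. the strut tilted in the opening: its uncovered end above the rim while the other end is still below the cover (height (world z) of strut_end_open above 0.14 m and height (world z) of strut_end_covered below 0.135 m and contact force between the fingers and strut above 1 N), for 0.05 s.
3. the whole strut out above the cover (height (world z) of each of strut_end_open, strut_end_covered above 0.18 m), for 0.1 s.
At the end, for the whole second after the job is handed in: Strut held still (under 3 cm/s) in the gripper, both ends over 180 mm above the bench, touching neither bin nor tray; every casting upright (0.25 rad) in the tray or bin; floor value, now without the strut, 0.0185 to 0.0355 (all of step 3 and contact force between the fingers and strut above 1 N and contact force between strut and bin below 0.2 N and contact force between strut and tray below 0.2 N and linear speed of strut below 0.03 m/s and value of joint floor between 0.0185 and 0.0355 m and ((x of casting0_center in the frame of tray between -0.125 and 0.125 m and y of casting0_center in the frame of tray between -0.065 and 0.065 m and z of casting0_center in the frame of tray between 0.02 and 0.045 m) or (x of casting0_center in the frame of bin between -0.1 and 0.1 m and y of casting0_center in the frame of bin between -0.14 and 0.14 m and z of casting0_center in the frame of bin between 0.04 and 0.16 m)) and angle between each of casting0_center, casting1_center, casting2_center's own z axis and vertical below 0.25 rad and ((x of casting1_center in the frame of tray between -0.125 and 0.125 m and y of casting1_center in the frame of tray between -0.065 and 0.065 m and z of casting1_center in the frame of tray between 0.02 and 0.045 m) or (x of casting1_center in the frame of bin between -0.1 and 0.1 m and y of casting1_center in the frame of bin between -0.14 and 0.14 m and z of casting1_center in the frame of bin between 0.04 and 0.16 m)) and ((x of casting2_center in the frame of tray between -0.125 and 0.125 m and y of casting2_center in the frame of tray between -0.065 and 0.065 m and z of casting2_center in the frame of tray between 0.02 and 0.045 m) or (x of casting2_center in the frame of bin between -0.1 and 0.1 m and y of casting2_center in the frame of bin between -0.14 and 0.14 m and z of casting2_center in the frame of bin between 0.04 and 0.16 m)) and contact force between the fingers and casting0 below 0.2 N and contact force between the fingers and casting1 below 0.2 N and contact force between the fingers and casting2 below 0.2 N); the arm keeps its last pose, push and grip.
It fails at once if the strut is pried against the cover with more than 20 N (contact force between strut and cover above 20 N).
It fails at once if a casting is tipped over (angle between any of casting0_center, casting1_center, casting2_center's own z axis and vertical above 0.8 rad).
It fails at once if something else on the bench or in the tray is moved more than 3 cm (distance of any of coupling_mid, jar_mid, screwdriver_grip, carton_mid, spool_mid, elbow from where it was at the start of the episode above 0.03 m).
It also fails if it takes over 72 s, if anything falls off the work surface, if the arm or the gripper's body presses on something with over 40 N, if the wrist force passes 120 N, or if a joint passes its speed limit or range.

ROBOT

A 6-joint arm with a two-finger parallel gripper is mounted at the origin on the work surface. World frame = base frame: x ahead of the robot, y to its left, z up, the work surface at z = 0. Lengths are in m, angles in rad, forces in N, time in s.
With the tool pointing down it reaches from about 0.375 to 0.975 m from the base axis. Payload 3.8 kg.
Tool frame: the origin (TCP) lies at the very end of the fingers, on their centre line; the grasp point (between the pads) lies 19 mm behind it; z points along the fingers, y is the line along which they close (so a half turn about z gives the same grasp; the last joint's range is limited). The gripper opens to 85 mm and grips with 20 to 120 N. Pads are 22 mm wide; open, the fingers measure 114 mm over their backs; the gripper's body (76 mm by 85 mm) begins 54 mm behind the grasp point. The pads swing forward as they close: fully open they stand 13 mm farther back than shut.
Start: joints at [1.162, 0.264, 1.604, -0, 1.274, -0.037], TCP at [0.245, 0.629, 0.231] pointing down, gripper open.
Joint ranges: [-2.63, 2.63], [-0.94, 2.18], [0.31, 2.57], [-1.31, 4.45], [0, 2.66], [-2.55, 2.55]. Speed limits (rad/s): [2.57, 2.57, 3.14, 3.14, 3.14, 3.14].

INTERFACE

Orientations are given as a rotation vector (axis times angle).
In Python, from workcell import * gives the robot as it stands.
- The arm moves only by the shell command python3 -m crank 'ROWS' [OPENING] [FORCE]. ROWS is JSON, a list that holds one entry, the list of rows, each a list of 6 numbers: the shift along the tool's x, y, z in cm, then the turn, a rotation vector about the tool's x, y, z in rad. In form: [[[dx, dy, dz, ax, ay, az], ...]]. A call has 1 to 8 rows; each row shifts and turns the commanded pose from where the row before left it, along the tool's axes as they then stand; what a row does not reach is not made up. A row lasts 1/12 s, in which the tool goes at most 41.7 mm and 7.16 degrees, less where a joint would pass 70% of its speed; a pose out of reach is approached as far as the arm can. A call with a gripper value outside its range is refused whole. OPENING is the finger opening in cm, from 0 to 8.54, set as the call begins (- or left out, the last holds). The fingers move at their own pace and stop on an object; FORCE is the grip in N (left out, the last holds). Time passes only in rows, so rows that do not move let the fingers close. It gives the time, the measured TCP pose, the force, the opening and the grip force at its end, in the units of the state.
- read_state(): the state, without advancing time (a new reading comes with each control period).
- read_camera(name): name is "scene" or "side" or "wrist"; returns the picture (400x640x3 uint8, blue, green, red); there is no depth.
- camera_model(name): a dict with "camera_matrix" (3x3 intrinsics, pixels), "R" (3x3) and "t" (3): a world point X has camera coordinates R X + t. Camera axes: x right, y down, z forward; pixel columns grow to the right and rows downward; lengths in m; the calibration is good to about 2 mm. A picture is of the moment at which its call begins: read the wrist's pose just before it. camera_model takes no time and is no camera call; for the wrist camera it gives the pose at the moment of the call.
- finish_job(): hands the job in; it is judged then, once.
The state is a dict: "time": time; "q": joint angles; "joint_vel": joint speeds; "joint_torque": joint torques, N m; "tool_pos": TCP position; "tcp_rot": TCP orientation; "wrist_force": force on the tool from outside, world axes, zero at the start; "torque": the same for the moment, N m; "width": opening from 0.0 (shut) to 1.0 (fully open); "grip_force": force on a finger pad.
Only numpy, scipy, OpenCV 4.12 (cv2) and the standard library are available. Lean on these libraries where they do the work, as an engineer would, in place of code of your own. Each camera call takes 0.05 s, during which the arm holds its last target. There are 200 camera calls.

## Working session

There is one attempt and no reset: what is moved stays moved. The work goes in short steps, Python scripts to look and compute and a shell command to move; the robot and the scene stay as the last step left them, time stands still between calls to the robot, and variables do not carry over. Pictures are saved under pics/ and viewed, at most 10 in all, crops included, and the job is handed in when it is done.

```bash
mkdir -p pics; ls
python3 - <<'E'
from workcell import *
import cv2,numpy as np
s=read_state();print(s)
for n in("scene","side"):
    cv2.imwrite(f"pics/{n}0.png",read_camera(n));m=camera_model(n);print(n,{k:np.round(np.array(v),4).tolist() for k,v in m.items()})
E
```

```text
pics
{'time': 0.0, 'q': array([ 1.16209939e+00,  2.64772019e-01,  1.60536800e+00, -2.44408417e-05,
        1.27369317e+00, -3.69010261e-02]), 'joint_vel': array([ 0.00127286,  0.00127373,  0.00012569,  0.00095443, -0.0001703 ,
        0.00021748]), 'joint_torque': array([-4.71199382e-04, -5.15112233e+01, -3.67312181e+01, -8.73100589e-05,
        1.29751328e-02,  5.45821069e-05]), 'tool_pos': array([0.24494139, 0.6282109 , 0.22995255]), 'tcp_rot': array([-0.580559  , -3.08700123,  0.00344003]), 'wrist_force': array([ 0.45324466, -0.26624362, -0.6075951 ]), 'torque': array([ 0.01354749, -0.0010223 , -0.00282553]), 'grip_force': 0.0, 'width': 1.0006462574011172}
scene {'camera_matrix': [[459.9923, 0.0, 311.322], [0.0, 459.9923, 203.4359], [0.0, 0.0, 1.0]], 'R': [[-0.227, 0.9738, -0.0152], [0.7289, 0.1596, -0.6657], [-0.6459, -0.1622, -0.746]], 't': [0.1817, -0.3033, 1.8154]}
side {'camera_matrix': [[375.6177, 0.0, 319.6355], [0.0, 375.6177, 202.6965], [0.0, 0.0, 1.0]], 'R': [[0.9691, -0.2465, -0.0036], [-0.1602, -0.6185, -0.7693], [0.1874, 0.7461, -0.6389]], 't': [-0.55, 0.1589, 1.2178]}
```

View pics/scene0.png

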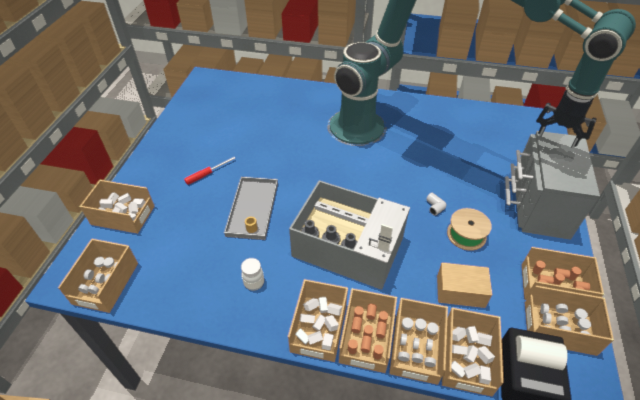

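View pics/side0.png

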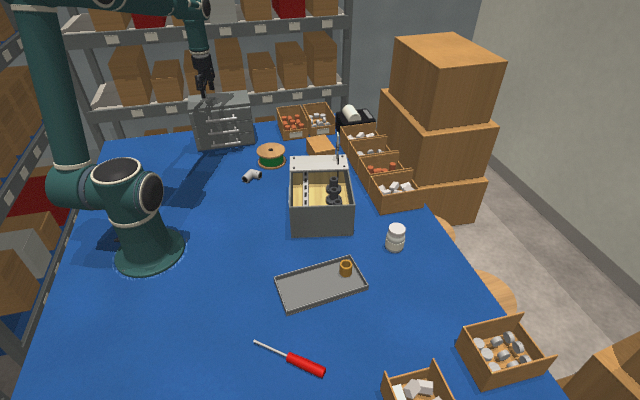

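The bin is at about (350,232) in scene and (320,195) in side. The tray is at (252,207) in scene and (320,285) in side. I'll enlarge both next.

Run:
```python
import cv2
a=cv2.imread("pics/scene0.png")[165:295,215:415]; cv2.imwrite("pics/c1.png",cv2.resize(a,None,fx=4,fy=4,interpolation=cv2.INTER_CUBIC))
a=cv2.imread("pics/side0.png")[140:320,260:380]; cv2.imwrite("pics/c2.png",cv2.resize(a,None,fx=3.3,fy=3.3,interpolation=cv2.INTER_CUBIC))
```

```text
(no output)
```

View pics/c1.png

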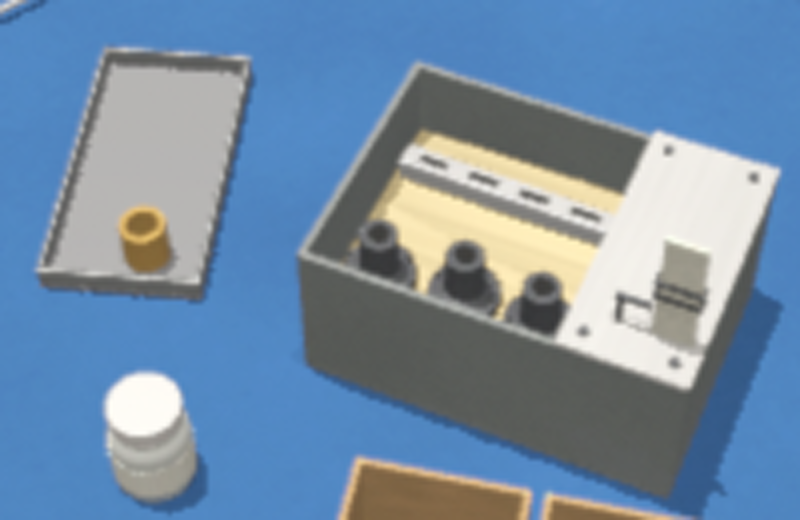

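View pics/c2.png

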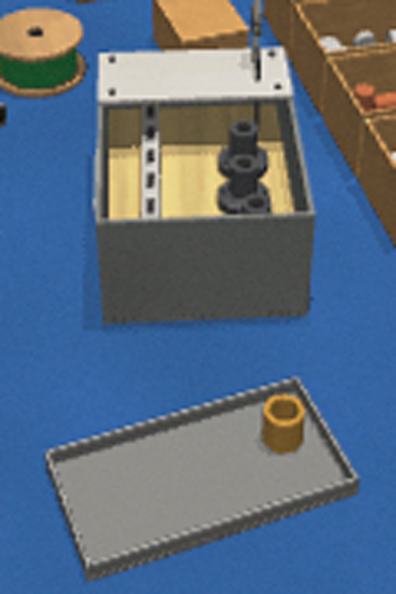

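The crops show the following:
- **c1 (scene):** The rim corners are at (418,65) and (302,252), and the cover corners at (655,132), (778,168), (692,388) and (560,340). The casting tops are at (380,235), (465,254) and (544,286). The strut runs from (408,152) to (612,225), and the pointer is at (620,297), below the bars.
- **c2 (side):** The casting necks are at (258,203), (243,162) and (243,128). The tray corners are also visible.

```bash
cat > h.py <<'E'
from workcell import *
import numpy as np, cv2
def C1(u,v): return "scene",(u+.5)/4-.5+215,(v+.5)/4-.5+165
def C2(u,v): return "side",(u+.5)/3.3-.5+260,(v+.5)/3.3-.5+140
def ray(n,u,v):
    m=camera_model(n);R=np.array(m["R"]);K=np.array(m["camera_matrix"])
    return -R.T@np.array(m["t"]), R.T@np.linalg.solve(K,[u,v,1])
def plane(p,z):
    c,d=ray(*p);return c+d*(z-c[2])/d[2]
def tri(p,q):
    (a,d),(b,e)=ray(*p),ray(*q);s=np.linalg.lstsq(np.c_[d,-e],b-a,rcond=None)[0]
    return (a+d*s[0]+b+e*s[1])/2, np.linalg.norm(a+d*s[0]-b-e*s[1])
def fit(L,W): # 2D rigid local->world
    L=np.array(L,float);W=np.array(W)[:,:2];l=L-L.mean(0);w=W-W.mean(0)
    a=np.arctan2((l[:,0]*w[:,1]-l[:,1]*w[:,0]).sum(),(l*w).sum())
    R=np.array([[np.cos(a),-np.sin(a)],[np.sin(a),np.cos(a)]]);t=W.mean(0)-R@L.mean(0)
    return a,t,R,np.linalg.norm(L@R.T+t-W,axis=1)
E
python3 - <<'E'
from h import *
np.set_printoptions(precision=4,suppress=True)
L=[(-.105,-.145),(.105,-.145)];W=[plane(C1(418,64),.135),plane(C1(302,253),.135)]
L+=[(-.105,.05),(-.105,.145),(.105,.145),(.105,.05)];W+=[plane(C1(*p),.14) for p in [(656,131),(779,169),(692,388),(560,342)]]
L2=[(-.105,-.145),(.105,-.145),(-.105,.05),(-.105,.145),(.105,.145),(.105,.05)]
W2=[plane(C2(96,217),.135),plane(C2(313,215),.135)]+[plane(C2(*p),.14) for p in [(98,101),(99,54),(283,47),(294,96)]]
for l,w in((L,W),(L2,W2),(L+L2,W+W2)): a,t,R,e=fit(l,w);print("bin",a,t,e)
T=[(-.125,-.065),(-.125,.065),(.125,.065),(.125,-.065)]
U=[plane(C1(*p),.022) for p in[(105,48),(252,57),(204,285),(38,270)]]
U2=[plane(C2(*p),.022) for p in[(86,565),(48,455),(297,379),(357,483)]]
for l,w in((T,U),(T,U2),(T+T,U+U2)): ta,tt,TR,e=fit(l,w);print("tray",ta,tt,e)
for p,q in[((380,235),(258,203)),((465,254),(243,162)),((544,286),(243,128))]:
    X,e=tri(C1(*p),C2(*q));print("cast",X,e,"binframe",R.T@(X[:2]-t))
Xc=tri(C1(143,222),C2(284,407))[0];print("coupling",Xc,TR.T@(Xc[:2]-tt))
for z in(.095,.1):
  for p in[(408,152),(612,218)]: X=plane(C1(*p),z);print("strut scene",z,R.T@(X[:2]-t))
  for p in[(150,217),(151,105)]: X=plane(C2(*p),z);print("strut side",z,R.T@(X[:2]-t))
# pointer height: gauge plane bin y ~.107, x~.07
for n in("scene","side"):
  m=camera_model(n)
  for h in(.165,.17,.18): 
    X=np.r_[R@[.05,.107]+t,h];c=m["R"]@X+m["t"];k=m["camera_matrix"]@c;print(n,h,k[:2]/k[2])
E
```

```text
bin -0.19275851387350468 [0.5828 0.0679] [0.002  0.0031 0.0011 0.0017 0.0005 0.0015]
bin -0.20568729238010935 [0.5859 0.071 ] [0.007  0.0008 0.0015 0.0038 0.0019 0.0023]
bin -0.19920040114105766 [0.5844 0.0694] [0.0022 0.0034 0.0038 0.0044 0.0022 0.0014 0.0096 0.0012 0.0023 0.0023
 0.0019 0.0023]
tray 0.1215720213035732 [ 0.4994 -0.2699] [0.001  0.0002 0.0016 0.0019]
tray 0.10960747140675985 [ 0.5006 -0.2704] [0.0044 0.0053 0.0021 0.0029]
tray 0.11565372300121655 [ 0.5    -0.2701] [0.0009 0.0011 0.0025 0.0018 0.0049 0.0055 0.0014 0.0028]
cast [ 0.6171 -0.0461  0.1218] 0.0006422420325641226 binframe [ 0.0549 -0.1068]
cast [0.621  0.0183 0.1232] 0.0016415036678394087 binframe [ 0.046  -0.0429]
cast [0.6372 0.0779 0.1218] 0.00014265257814705579 binframe [0.0501 0.0188]
coupling [ 0.5856 -0.2449  0.0488] [0.0879 0.0152]
strut scene 0.095 [-0.0491 -0.1311]
strut scene 0.095 [-0.0501  0.0356]
strut side 0.095 [-0.0516 -0.0909]
strut side 0.095 [-0.0465  0.1051]
strut scene 0.1 [-0.0451 -0.1292]
strut scene 0.1 [-0.046   0.0367]
strut side 0.1 [-0.0516 -0.0968]
strut side 0.1 [-0.0466  0.0979]
scene 0.165 [381.903  236.8066]
scene 0.17 [382.0872 235.6714]
scene 0.18 [382.459  233.3804]
side 0.165 [331.5712 154.3884]
side 0.17 [331.5943 153.2079]
side 0.18 [331.6409 150.8299]
```

```bash
cat >> h.py <<'E'
from scipy.spatial.transform import Rotation as Ro
BA=-.195
def go(x,y,z,yaw=BA,tilt=0):
    """deltas to a pose with tool y = world angle yaw, z down, then turned by tilt about tool y"""
    s=read_state();R0=Ro.from_rotvec(s["tcp_rot"])
    c,n=np.cos(yaw),np.sin(yaw)
    Rt=Ro.from_matrix(np.array([[n,c,0],[-c,n,0],[0,0,-1.]]))*Ro.from_rotvec([0,tilt,0])
    Rt=Ro.from_matrix(np.column_stack([np.cross([c,n,0],[0,0,-1.]),[c,n,0],[0,0,-1.]]))*Ro.from_rotvec([0,tilt,0])
    print("t",round(s["time"],2),"pos",s["tool_pos"].round(4),"cm",(R0.inv().apply(np.array([x,y,z])-s["tool_pos"])*100).round(2),"rad",(R0.inv()*Rt).as_rotvec().round(3))
E
python3 -m crank '[[[0,0,-0.5,0,0,0.116],[0,0,-0.5,0,0,0.116],[0,0,-0.5,0,0,0.116],[0,0,-0.5,0,0,0.116],[0,0,-0.5,0,0,0.116],[0,0,-0.5,0,0,0.116],[0,0,-0.5,0,0,0.116],[0,0,-0.5,0,0,0.116]]]' 5 40
python3 -m crank '[[[0,0,-0.5,0,0,0.116],[0,0,-0.5,0,0,0.116],[0,0,-0.5,0,0,0.116],[0,0,-0.5,0,0,0.116]]]'
python3 -c "
from h import *
go(.56,0.0,.32)"
```

```text
time: 0.77
tool_pos: [0.2451, 0.6285, 0.2707]
tcp_rot: [1.908, 2.495, -0.002]
wrist_force: [-1.3, 0.3, -0.2]
width: 0.586
grip_force: 0.0
time: 1.1
tool_pos: [0.2451, 0.6285, 0.2907]
tcp_rot: [2.43, 1.99, -0.002]
wrist_force: [-0.1, -0.0, 0.1]
width: 0.584
grip_force: 0.0Traceback (most recent call last):
  File "<string>", line 3, in <module>
    go(.56,0.0,.32)
    ~~^^^^^^^^^^^^^
  File "h.py", line 24, in go
    Rt=Ro.from_matrix(np.array([[n,c,0],[-c,n,0],[0,0,-1.]]))*Ro.from_rotvec([0,tilt,0])
       ~~~~~~~~~~~~~~^^^^^^^^^^^^^^^^^^^^^^^^^^^^^^^^^^^^^^^^
  File "scipy/spatial/transform/_rotation.pyx", line 1143, in scipy.spatial.transform._rotation.Rotation.from_matrix
ValueError: Non-positive determinant (left-handed or null coordinate frame) in rotation matrix 0: [[-0.19376653  0.98104767  0.        ]
 [-0.98104767 -0.19376653  0.        ]
 [ 0.          0.         -1.        ]].
```

```bash
sed -i '/Rt=Ro.from_matrix(np.array/d' h.py
python3 -c "
from h import *
go(.56,0.0,.32)"
```

```text
t 1.1 pos [0.2451 0.6285 0.2907] cm [-55.4   43.28  -2.87] rad [-0.     0.001 -0.004]
```

```bash
python3 -m crank '[[[-3,2.4,-0.2,0,0,0],[-3,2.4,-0.2,0,0,0],[-3,2.4,-0.2,0,0,0],[-3,2.4,-0.2,0,0,0],[-3,2.4,-0.2,0,0,0],[-3,2.4,-0.2,0,0,0],[-3,2.4,-0.2,0,0,0],[-3,2.4,-0.2,0,0,0]]]'
python3 -m crank '[[[-3,2.4,-0.2,0,0,0],[-3,2.4,-0.2,0,0,0],[-3,2.4,-0.2,0,0,0],[-3,2.4,-0.2,0,0,0],[-3,2.4,-0.2,0,0,0],[-3,2.4,-0.2,0,0,0],[-3,2.4,-0.2,0,0,0],[-3,2.4,-0.2,0,0,0]]]'
python3 -m crank '[[[-3,2.4,0,0,0,0],[-3,2.4,0,0,0,0],[-1.4,0,0,0,0,0],[0,0,0,0,0,0],[0,0,0,0,0,0]]]'
python3 -c "
from h import *
go(.56,0.0,.32)
m=camera_model('wrist');print({k:np.round(np.array(v),5).tolist() for k,v in m.items()})
cv2.imwrite('pics/w0.png',read_camera('wrist'))"
```

```text
time: 1.77
tool_pos: [0.3878, 0.3546, 0.3069]
tcp_rot: [2.425, 1.998, -0.001]
wrist_force: [0.6, 0.6, 0.4]
width: 0.587
grip_force: 0.0
time: 2.43
tool_pos: [0.5302, 0.0822, 0.323]
tcp_rot: [-2.425, -1.997, 0.001]
wrist_force: [0.5, 0.7, -0.6]
width: 0.583
grip_force: 0.0
time: 2.85
tool_pos: [0.5624, 0.0019, 0.3226]
tcp_rot: [-2.426, -1.994, 0.001]
wrist_force: [-0.2, 0.9, 0.0]
width: 0.584
grip_force: 0.0
t 2.85 pos [0.5624 0.0019 0.3226] cm [-0.23 -0.2   0.26] rad [-0.002 -0.001 -0.   ]
{'camera_matrix': [[320.36345, 0.0, 322.70489], [0.0, 320.36345, 192.43329], [0.0, 0.0, 1.0]], 'R': [[0.98103, -0.19386, -0.00126], [-0.18637, -0.94485, 0.26931], [-0.0534, -0.26396, -0.96305]], 't': [-0.54971, 0.04817, 0.49737]}
```

View pics/w0.png

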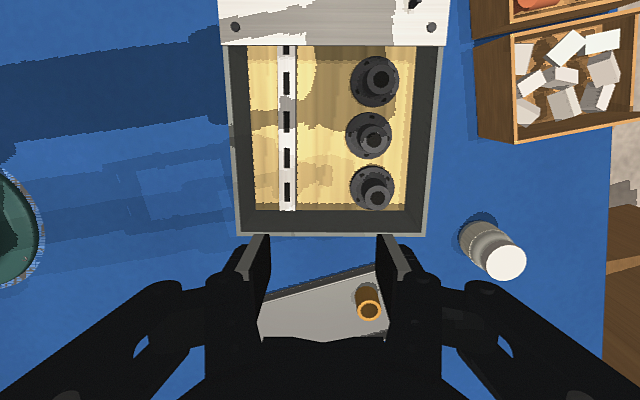

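The wrist picture shows the neck tops at about (376,195), (375,138) and (378,78). The strut's open end is at (288,211), the rim corners are at (239,237) and (427,236), and the cover edge runs (219,46) to (447,46).

Run:
```python
from h import *
np.set_printoptions(precision=4,suppress=True)
W=lambda u,v:("wrist",u,v)
P=[plane(W(239,237),.135),plane(W(427,236),.135),plane(W(219,46),.14),plane(W(447,46),.14)]
a,t,R,e=fit([(-.105,-.145),(.105,-.145),(-.105,.05),(.105,.05)],P);print("bin",a,t,e)
for p in[(376,195),(375,138),(378,78)]:
    X=plane(W(*p),.122);print("cast",X,R.T@(X[:2]-t))
for p in[(288,211),(287,47)]:
    X=plane(W(*p),.09);print("strut",X,R.T@(X[:2]-t))
# precise: mask dark casting rim? triangulate with scene
for p,q in[((376,195),(380,235)),((375,138),(465,254)),((378,78),(544,286))]:
    print(tri(W(*p),C1(*q)))
```

```text
bin -0.1877588656935819 [0.5847 0.0707] [0.0006 0.0002 0.002  0.0016]
cast [ 0.6137 -0.0374  0.122 ] [ 0.0486 -0.1007]
cast [0.622  0.0252 0.122 ] [ 0.0451 -0.0376]
cast [0.6339 0.0843 0.122 ] [0.0459 0.0226]
strut [ 0.5074 -0.0469  0.09  ] [-0.054 -0.13 ]
strut [0.5476 0.1357 0.09  ] [-0.0485  0.057 ]
(array([ 0.6139, -0.0431,  0.1166]), np.float64(0.007745778315047648))
(array([0.622 , 0.0216, 0.1229]), np.float64(0.007449608917866249))
(array([0.6348, 0.081 , 0.1194]), np.float64(0.006661711695264743))
```

Run:
```python
import cv2
a=cv2.imread("pics/w0.png")[40:240,230:440]; cv2.imwrite("pics/c3.png",cv2.resize(a,None,fx=3,fy=3,interpolation=cv2.INTER_CUBIC))
```

```text
(no output)
```

View pics/c3.png

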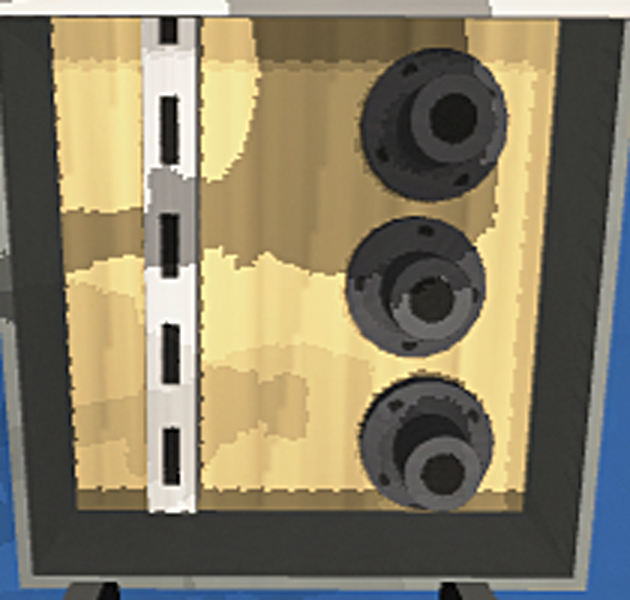

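The neck-top holes in the full picture are c0 (377.5,196.7), c1 (373.7,139.3) and c2 (380.3,79). The flange centres are (372,187.3), (368.3,135) and (374,81).

Run:
```python
from h import *
from scipy.optimize import least_squares
np.set_printoptions(precision=4,suppress=True)
W=lambda u,v:("wrist",u,v)
a,t=-.19,np.array([.584,.0695]);R=np.array([[np.cos(a),-np.sin(a)],[np.sin(a),np.cos(a)]])
for p,q in[((377.5,196.7),(372,187.3)),((373.7,139.3),(368.3,135)),((380.3,79),(374,81))]:
    f=lambda h:(plane(W(*p),h[0])-plane(W(*q),h[0]-.040))[:2]
    h=least_squares(f,[.12]).x[0];X=plane(W(*p),.121);print("h",h,X,R.T@(X[:2]-t), plane(W(*q),.081))
```

```text
h 0.1342578830362915 [ 0.6151 -0.04    0.121 ] [ 0.0512 -0.1016] [ 0.6149 -0.0395  0.081 ]
h 0.15365932208869199 [0.6205 0.024  0.121 ] [ 0.0445 -0.0378] [0.6203 0.0248 0.081 ]
h 0.12678803375255784 [0.6363 0.0829 0.121 ] [0.0488 0.023 ] [0.6361 0.0835 0.081 ]
```

```bash
python3 -c "
from h import *
go(.615,-.042,.088,-.19)"
```

```text
t 2.9 pos [0.5624 0.0028 0.3228] cm [-3.4   6.06 23.47] rad [-0.001 -0.001 -0.004]
```

```bash
python3 -m crank '[[[-1.7,3,1,0,0,0],[-1.7,3,1,0,0,0],[0,0,3.5,0,0,0],[0,0,3.5,0,0,0],[0,0,3.5,0,0,0],[0,0,2.5,0,0,0],[0,0,1.5,0,0,0],[0,0,1,0,0,0]]]'
python3 -m crank '[[[0,0,1,0,0,0],[0,0,1,0,0,0],[0,0,1,0,0,0],[0,0,1,0,0,0],[0,0,1,0,0,0],[0,0,1,0,0,0],[0,0,0.5,0,0,0],[0,0,0,0,0,0]]]'
python3 -c "
from h import *
go(.615,-.042,.088,-.19)"
```

```text
time: 3.57
tool_pos: [0.6131, -0.0402, 0.1452]
tcp_rot: [-2.42, -1.997, 0.005]
wrist_force: [-0.9, -0.3, 0.5]
width: 0.586
grip_force: 0.0
time: 4.23
tool_pos: [0.6164, -0.0427, 0.0885]
tcp_rot: [2.424, 1.996, 0.002]
wrist_force: [-16.0, 2.3, 27.3]
width: 0.584
grip_force: 15.8
t 4.23 pos [ 0.6164 -0.0427  0.0885] cm [ 0.04 -0.15  0.05] rad [ 0.002 -0.    -0.003]
```

Run:
```python
from h import *
a=read_camera("scene");b=read_camera("wrist")
cv2.imwrite("pics/x1.png",np.hstack([cv2.resize(a[165:265,280:380],(400,400)),cv2.resize(b[100:360,220:480],(400,400))]))
s=read_state();print(s["wrist_force"],s["grip_force"],s["tool_pos"])
```

```text
[-15.35024082   2.9778923   27.11044165] 15.532575203105807 [ 0.61641337 -0.04270258  0.08858369]
```

View pics/x1.png

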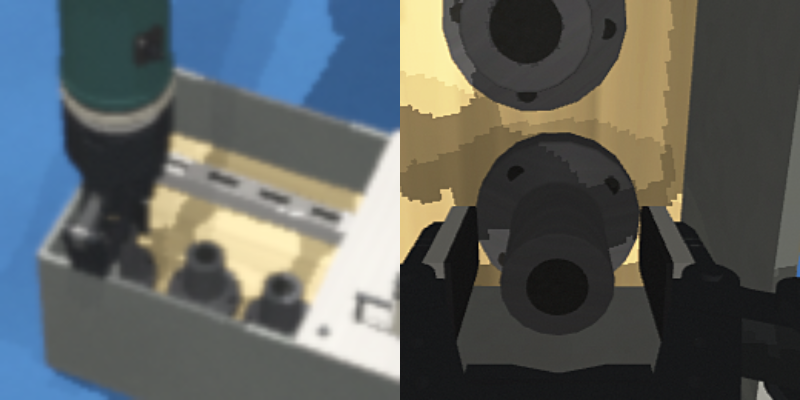

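The right picture shows the neck centred between the pads. The right finger's linkage is resting on the +x rim, so I'll back up until the force vanishes and narrow the opening.

```bash
python3 -m crank '[[[0,0,-0.3,0,0,0],[0,0,-0.3,0,0,0],[0,0,0,0,0,0]]]' 4.2 40
python3 -m crank '[[[0,0,-0.2,0,0,0],[0,0,0,0,0,0],[0,0,0,0,0,0]]]' 
python3 -m crank '[[[0,0,-0.2,0,0,0],[0,0,0,0,0,0],[0,0,0,0,0,0]]]'
```

```text
time: 4.58
tool_pos: [0.6159, -0.0428, 0.0899]
tcp_rot: [2.425, 1.996, 0.002]
wrist_force: [0.7, 0.3, -0.1]
width: 0.49
grip_force: 0.0
time: 4.83
tool_pos: [0.6149, -0.0426, 0.0904]
tcp_rot: [-2.425, -1.996, 0.001]
wrist_force: [0.1, 0.4, 0.1]
width: 0.492
grip_force: 0.0
time: 5.08
tool_pos: [0.6153, -0.0425, 0.0932]
tcp_rot: [-2.425, -1.997, 0.0]
wrist_force: [0.3, -0.7, -0.0]
width: 0.488
grip_force: 0.0
```

```bash
python3 -m crank '[[[0,0,0.2,0,0,0],[0,0,0,0,0,0],[0,0,0,0,0,0],[0,0,0,0,0,0],[0,0,0,0,0,0],[0,0,0,0,0,0]]]' 2 60
python3 -m crank '[[[0,0,-0.5,0,0,0],[0,0,-0.5,0,0,0],[0,0,-0.5,0,0,0],[0,0,-0.5,0,0,0],[0,0,-0.5,0,0,0],[0,0,-0.5,0,0,0],[0,0,-1,0,0,0],[0,0,-1,0,0,0]]]'
```

```text
time: 5.58
tool_pos: [0.6157, -0.0426, 0.0915]
tcp_rot: [2.425, 1.997, 0.001]
wrist_force: [2.1, -0.1, 0.4]
width: 0.323
grip_force: 59.0
time: 6.25
tool_pos: [0.6148, -0.0425, 0.1417]
tcp_rot: [-2.425, -1.997, 0.001]
wrist_force: [0.2, 0.4, -3.6]
width: 0.328
grip_force: 59.4
```

```bash
python3 -m crank '[[[0,0,-2,0,0,0],[0,0,-2,0,0,0],[0,0,-2,0,0,0],[0,0,0,0,0,0]]]'
python3 -c "
from h import *
go(.425,-.279,.028,-.19)"
```

```text
time: 6.58
tool_pos: [0.6188, -0.043, 0.2078]
tcp_rot: [2.42, 1.992, 0.011]
wrist_force: [1.8, 0.3, -3.0]
width: 0.322
grip_force: 59.6
t 6.58 pos [ 0.6188 -0.043   0.2078] cm [-26.9  -14.67  17.81] rad [ 0.01  -0.001 -0.003]
```

```bash
python3 -m crank '[[[-3.36,-1.83,0,0,0,0],[-3.36,-1.83,0,0,0,0],[-3.36,-1.83,0,0,0,0],[-3.36,-1.83,0,0,0,0],[-3.36,-1.83,0,0,0,0],[-3.36,-1.83,0,0,0,0],[-3.36,-1.83,0,0,0,0],[-3.36,-1.83,0,0,0,0]]]'
python3 -m crank '[[[0,0,3.5,0,0,0],[0,0,3.5,0,0,0],[0,0,3.5,0,0,0],[0,0,2.5,0,0,0],[0,0,1.5,0,0,0],[0,0,1,0,0,0],[0,0,0,0,0,0],[0,0,0,0,0,0]]]'
python3 -c "
from h import *
go(.425,-.279,.026,-.19)"
```

```text
time: 7.25
tool_pos: [0.4184, -0.2792, 0.2009]
tcp_rot: [2.425, 1.997, -0.0]
wrist_force: [1.3, -0.6, -4.2]
width: 0.327
grip_force: 60.0
time: 7.92
tool_pos: [0.4201, -0.2783, 0.0462]
tcp_rot: [-2.425, -1.997, 0.0]
wrist_force: [-0.3, -0.3, -3.8]
width: 0.327
grip_force: 60.2
t 7.92 pos [ 0.4201 -0.2783  0.0462] cm [0.02 0.5  2.02] rad [-0.    -0.    -0.003]
```

```bash
python3 -m crank '[[[0,0.2,0.5,0,0,0],[0,0.2,0.5,0,0,0],[0,0,0.3,0,0,0],[0,0,0.2,0,0,0],[0,0,0.2,0,0,0],[0,0,0,0,0,0]]]'
python3 -m crank '[[[0,0,0.2,0,0,0],[0,0,0.1,0,0,0],[0,0,0,0,0,0]]]'
```

```text
time: 8.42
tool_pos: [0.4238, -0.2788, 0.029]
tcp_rot: [-2.425, -1.997, 0.0]
wrist_force: [1.0, -0.2, -4.5]
width: 0.327
grip_force: 60.2
time: 8.67
tool_pos: [0.4242, -0.2792, 0.0281]
tcp_rot: [-2.425, -1.997, 0.0]
wrist_force: [-4.4, 3.5, 10.0]
width: 0.327
grip_force: 61.9
```

```bash
python3 -m crank '[[[0,0,-0.1,0,0,0],[0,0,0,0,0,0],[0,0,0,0,0,0],[0,0,0,0,0,0],[0,0,-1,0,0,0],[0,0,-1.5,0,0,0],[0,0,-3,0,0,0],[0,0,-3,0,0,0]]]' 5
python3 -m crank '[[[0,0,-3,0,0,0],[0,0,-3,0,0,0],[0,0,-3,0,0,0],[0,0,0,0,0,0]]]'
python3 - <<'E'
from h import *
a=read_camera("scene");b=read_camera("side")
cv2.imwrite("pics/scene1.png",a);cv2.imwrite("pics/side1.png",b)
cv2.imwrite("pics/x2.png",np.hstack([cv2.resize(a[165:265,225:325],(400,500)),cv2.resize(a[205:265,350:400],(400,500),interpolation=cv2.INTER_CUBIC)]))
# expected pixel rows at the gauge face for bars and pointer heights
al,t=-.19,np.array([.584,.0695]);R=np.array([[np.cos(al),-np.sin(al)],[np.sin(al),np.cos(al)]])
m=camera_model("scene")
for x,y,h in[(.07,.107,.183),(.07,.107,.196),(.07,.107,.24),(.07,.095,.168),(.07,.095,.179),(.07,.095,.19)]:
    c=m["R"]@np.r_[R@[x,y]+t,h]+m["t"];k=m["camera_matrix"]@c;u=k[:2]/k[2];print(x,y,h,u.round(1),"crop",400+(u[0]-350)*8,(u[1]-205)*8.33)
E
```

```text
time: 9.33
tool_pos: [0.4229, -0.2783, 0.1125]
tcp_rot: [-2.423, -1.995, 0.001]
wrist_force: [1.9, -1.0, 0.4]
width: 0.583
grip_force: 0.0
time: 9.67
tool_pos: [0.4276, -0.2817, 0.2105]
tcp_rot: [2.415, 1.989, 0.005]
wrist_force: [1.1, -0.8, 1.2]
width: 0.586
grip_force: 0.0
0.07 0.107 0.183 [380.5 237.8] crop 644.2042099342593 273.5881620214523
0.07 0.107 0.196 [381.  234.8] crop 648.0452111031609 248.44504798948017
0.07 0.107 0.24 [382.7 224.2] crop 661.5157810860746 160.2669761111712
0.07 0.095 0.168 [375.7 239.8] crop 605.6225660693285 290.2637773851614
0.07 0.095 0.179 [376.1 237.3] crop 608.5714452902071 269.37960525445345
0.07 0.095 0.19 [376.4 234.8] crop 611.560118203176 248.21361136941198
```

View pics/x2.png

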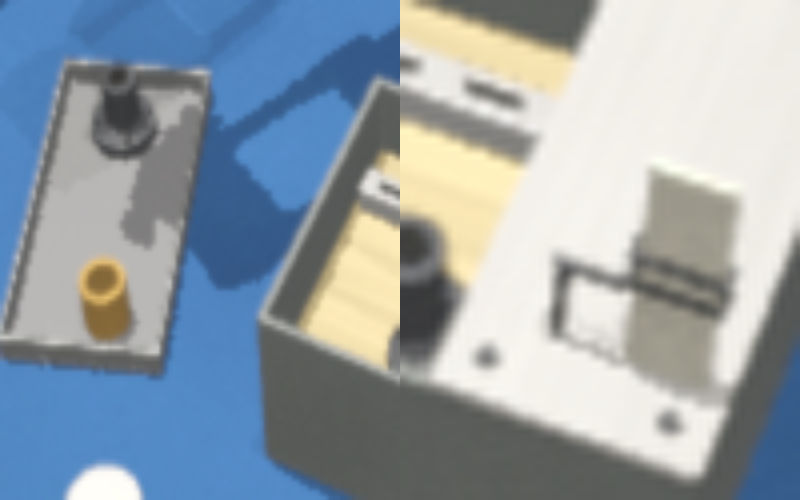

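Casting0 stands in the tray. The pointer arm, running (560,260) to (635,283) in the crop, looks about level with the lower bar, so I'll measure it at sub-pixel level.

Run:
```python
import cv2,numpy as np
for f in("scene0","scene1"):
    g=cv2.cvtColor(cv2.imread(f"pics/{f}.png"),cv2.COLOR_BGR2GRAY)
    print(f);print("cols",list(range(367,394)))
    for r in range(228,250): print(r,*(f"{v:3d}" for v in g[r,367:394]))
```

```text
scene0
cols [367, 368, 369, 370, 371, 372, 373, 374, 375, 376, 377, 378, 379, 380, 381, 382, 383, 384, 385, 386, 387, 388, 389, 390, 391, 392, 393]
228 239 240 240 240 239 240 241 241 240 239 239 241 240 227 166 149 149 149 150 151 153 157 167 179 196 218 234
229 239 240 241 240 240 241 241 241 240 239 240 241 237 216 163 150 150 149 149 149 150 151 150 152 164 199 233
230 240 241 240 240 241 242 242 240 239 240 241 241 236 212 162 150 149 149 149 149 150 149 149 149 161 198 232
231 241 240 240 240 241 242 242 240 239 240 240 240 232 199 158 151 151 152 152 151 152 150 149 151 168 208 232
232 240 240 240 241 242 242 240 239 239 241 241 238 224 181 154 151 152 152 153 151 152 153 153 155 176 218 233
233 240 240 240 241 242 242 240 239 240 240 240 229 174 149 150 152 153 153 151 150 150 152 154 155 178 221 233
234 240 239 240 242 242 240 239 239 240 240 238 221 149 145 149 152 154 154 152 150 151 151 154 157 186 230 234
235 239 239 241 242 242 240 239 239 240 240 232 190 129 127 135 145 148 151 151 150 149 150 152 161 195 231 235
236 239 239 238 239 240 239 239 240 240 240 232 194 109 
[... 3423 characters left out ...]
 143 142 143 187 232 239 239
244 229 193 120 171 226 226 227 225 227 233 216 178 154 152 151 149 150 151 153 149 149 153 184 229 238 239 235
245 236 209 166 174 194 223 228 218 217 221 212 174 154 152 154 155 155 153 152 149 150 160 197 234 239 239 227
246 242 238 236 229 199 192 191 190 216 210 204 163 152 152 154 156 156 154 152 152 153 163 198 235 239 235 207
247 242 242 242 241 237 236 227 192 188 188 207 164 152 153 154 155 156 153 152 153 155 168 205 236 239 231 182
248 242 242 242 241 241 241 240 237 227 193 188 177 158 154 154 155 155 155 152 152 155 172 212 237 238 224 150
249 242 242 242 241 241 241 241 241 240 237 235 226 185 163 160 157 156 155 154 152 154 170 210 236 234 200 117
```

The measurements give a floor value of about 0.039 now (about 0.049–0.051 at the start), so a second casting has to come out. I'll take casting1 the same way.

```bash
python3 -m crank '[[[0,0,-0.5,0,0,0],[0,0,0,0,0,0]]]' 4.2
python3 -c "
from h import *
go(.6205,.022,.103,-.19)"
```

```text
time: 9.93
tool_pos: [0.4234, -0.2786, 0.2067]
tcp_rot: [-2.424, -1.996, 0.001]
wrist_force: [0.1, -0.1, -0.1]
width: 0.49
grip_force: 0.0
t 9.93 pos [ 0.4234 -0.2786  0.2067] cm [33.28 13.59 10.37] rad [-0.002 -0.001 -0.003]
```

```bash
python3 -m crank '[[[3.3,1.36,0,0,0,0],[3.3,1.36,0,0,0,0],[3.3,1.36,0,0,0,0],[3.3,1.36,0,0,0,0],[3.3,1.36,0,0,0,0],[3.3,1.36,0,0,0,0],[3.3,1.36,0,0,0,0],[3.3,1.36,0,0,0,0]]]'
python3 -m crank '[[[3.3,1.36,0,0,0,0],[3.3,1.36,0,0,0,0],[0,0,2,0,0,0],[0,0,2,0,0,0],[0,0,0,0,0,0],[0,0,0,0,0,0],[0,0,0,0,0,0]]]'
python3 - <<'E'
from h import *
go(.6205,.022,.103,-.19)
a=read_camera("wrist");cv2.imwrite("pics/w2.png",a)
m=camera_model("wrist")
for X in([.6205,.022,.133],[.6205,.022,.093]):
    k=m["camera_matrix"]@(m["R"]@X+m["t"]);print(k[:2]/k[2])
E
```

```text
time: 10.6
tool_pos: [0.5811, -0.0391, 0.2055]
tcp_rot: [-2.423, -1.996, 0.004]
wrist_force: [0.6, -0.4, -0.8]
width: 0.491
grip_force: 0.0
time: 11.18
tool_pos: [0.6204, 0.0184, 0.1669]
tcp_rot: [-2.425, -1.996, 0.002]
wrist_force: [0.0, -0.2, 0.9]
width: 0.492
grip_force: 0.0
t 11.18 pos [0.6204 0.0184 0.1669] cm [ 0.35 -0.05  6.39] rad [-0.001  0.    -0.003]
[322.6390985  218.90733922]
[322.59197021 199.2220963 ]
```

View pics/w2.png

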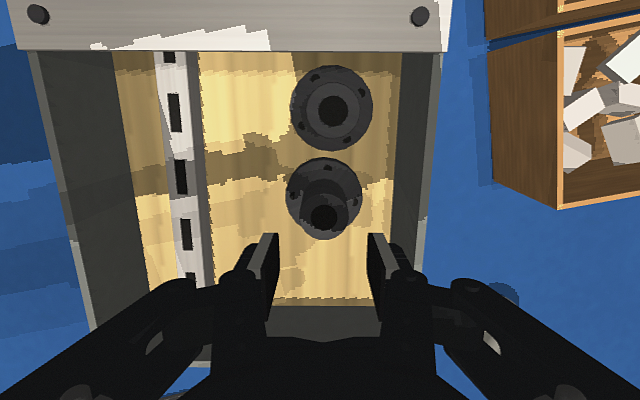

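The neck top appears at (324,217) against a predicted (322.6,218.9), so the position is right to about 1 mm. Going down.

```bash
python3 -m crank '[[[0.4,0.05,1.4,0,0,0],[0,0,1,0,0,0],[0,0,1,0,0,0],[0,0,1,0,0,0],[0,0,1,0,0,0],[0,0,0.6,0,0,0],[0,0,0.4,0,0,0],[0,0,0,0,0,0]]]'
python3 -m crank '[[[0,0,0,0,0,0],[0,0,0,0,0,0],[0,0,0,0,0,0],[0,0,0,0,0,0],[0,0,0,0,0,0]]]' 2 60
python3 -m crank '[[[0,0,-0.5,0,0,0],[0,0,-0.5,0,0,0],[0,0,-0.5,0,0,0],[0,0,-0.5,0,0,0],[0,0,-1,0,0,0],[0,0,-1,0,0,0],[0,0,-2,0,0,0],[0,0,-2,0,0,0]]]'
python3 -m crank '[[[0,0,-2,0,0,0],[0,0,0,0,0,0],[0,0,0,0,0,0]]]'
python3 -c "
from h import *
go(.495,-.286,.028,-.19)"
```

```text
time: 11.9
tool_pos: [0.6211, 0.0225, 0.1017]
tcp_rot: [-2.424, -1.996, 0.003]
wrist_force: [-0.4, -0.3, -0.9]
width: 0.494
grip_force: 0.0
time: 12.32
tool_pos: [0.6221, 0.0226, 0.1037]
tcp_rot: [2.425, 1.997, 0.0]
wrist_force: [-0.6, 0.3, 0.6]
width: 0.325
grip_force: 59.0
time: 12.98
tool_pos: [0.6213, 0.0226, 0.1839]
tcp_rot: [-2.424, -1.996, 0.002]
wrist_force: [0.4, -0.5, -4.2]
width: 0.323
grip_force: 59.5
time: 13.23
tool_pos: [0.6235, 0.0225, 0.2058]
tcp_rot: [2.423, 1.995, 0.006]
wrist_force: [-0.3, 0.1, -4.6]
width: 0.321
grip_force: 59.7
t 13.23 pos [0.6235 0.0225 0.2058] cm [-32.76  -6.78  17.71] rad [ 0.005 -0.001 -0.003]
```

```bash
python3 -m crank '[[[-3.64,-0.75,0,0,0,0],[-3.64,-0.75,0,0,0,0],[-3.64,-0.75,0,0,0,0],[-3.64,-0.75,0,0,0,0],[-3.64,-0.75,0,0,0,0],[-3.64,-0.75,0,0,0,0],[-3.64,-0.75,0,0,0,0],[-3.64,-0.75,0,0,0,0]]]'
python3 -m crank '[[[-3.64,-0.75,0,0,0,0],[0,0,3.5,0,0,0],[0,0,3.5,0,0,0],[0,0,3.5,0,0,0],[0,0,2.5,0,0,0],[0,0,1.5,0,0,0],[0,0,0,0,0,0],[0,0,0,0,0,0]]]'
python3 -c "
from h import *
go(.495,-.286,.028,-.19)"
```

```text
time: 13.9
tool_pos: [0.5052, -0.2525, 0.2013]
tcp_rot: [-2.423, -1.995, 0.002]
wrist_force: [0.4, -0.1, -3.6]
width: 0.322
grip_force: 59.8
time: 14.57
tool_pos: [0.491, -0.2848, 0.0559]
tcp_rot: [-2.421, -1.994, 0.003]
wrist_force: [-0.1, 0.9, -4.2]
width: 0.323
grip_force: 59.9
t 14.57 pos [ 0.491  -0.2848  0.0559] cm [-0.04  0.43  2.79] rad [-0.005 -0.002 -0.003]
```

```bash
python3 -m crank '[[[0,0.3,0.7,0,0,0],[0,0,0.7,0,0,0],[0,0,0.5,0,0,0],[0,0,0.3,0,0,0],[0,0,0.2,0,0,0],[0,0,0,0,0,0]]]'
python3 -m crank '[[[0,0,0.2,0,0,0],[0,0,0.1,0,0,0],[0,0,0,0,0,0]]]'
```

```text
time: 15.07
tool_pos: [0.4956, -0.2864, 0.034]
tcp_rot: [-2.425, -1.997, 0.0]
wrist_force: [-0.4, -0.1, -4.6]
width: 0.325
grip_force: 59.9
time: 15.32
tool_pos: [0.4958, -0.2866, 0.0312]
tcp_rot: [-2.425, -1.997, 0.0]
wrist_force: [0.1, -0.0, -4.8]
width: 0.32
grip_force: 59.9
```

```bash
python3 -m crank '[[[0,0,0.2,0,0,0],[0,0,0.1,0,0,0],[0,0,0,0,0,0]]]'
python3 -m crank '[[[0,0,0.1,0,0,0],[0,0,0.1,0,0,0],[0,0,0,0,0,0]]]'
```

```text
time: 15.57
tool_pos: [0.4963, -0.2869, 0.0293]
tcp_rot: [2.425, 1.997, 0.0]
wrist_force: [-2.1, 1.7, 2.5]
width: 0.326
grip_force: 60.8
time: 15.82
tool_pos: [0.4963, -0.2869, 0.0292]
tcp_rot: [2.425, 1.997, 0.0]
wrist_force: [-6.8, 3.6, 16.0]
width: 0.325
grip_force: 62.5
```

```bash
python3 -m crank '[[[0,0,-0.2,0,0,0],[0,0,0,0,0,0],[0,0,0,0,0,0],[0,0,0,0,0,0],[0,0,-1,0,0,0],[0,0,-1.5,0,0,0],[0,0,-3,0,0,0],[0,0,-3,0,0,0]]]' 4.4
python3 -m crank '[[[0,0,-3,0,0,0],[0,0,-3,0,0,0],[0,0,-3,0,0,0],[0,0,0,0,0,0],[0,0,0,0,0,0]]]'
python3 - <<'E'
from h import *
a=read_camera("scene");cv2.imwrite("pics/scene2.png",a)
cv2.imwrite("pics/x3.png",np.hstack([cv2.resize(a[165:265,225:325],(400,500)),cv2.resize(a[205:265,350:400],(400,500),interpolation=cv2.INTER_CUBIC)]))
go(.5,-.1,.2,-.19)
g=cv2.cvtColor(a,cv2.COLOR_BGR2GRAY)
for r in range(228,243): print(r,*(f"{v:3d}" for v in g[r,367:390]))
E
```

```text
time: 16.48
tool_pos: [0.4947, -0.2858, 0.1131]
tcp_rot: [-2.422, -1.995, 0.002]
wrist_force: [0.9, -0.7, -0.8]
width: 0.515
grip_force: 0.0
time: 16.9
tool_pos: [0.4976, -0.2877, 0.2068]
tcp_rot: [2.42, 1.993, 0.003]
wrist_force: [-0.0, 0.1, 0.1]
width: 0.516
grip_force: 0.0
t 16.95 pos [ 0.4963 -0.2869  0.2044] cm [18.41 -3.22  0.42] rad [ 0.002  0.001 -0.003]
228 241 243 243 243 242 243 243 244 243 242 242 243 242 229 169 152 152 152 152 154 156 160 170
229 242 243 243 243 243 244 244 243 243 242 243 243 239 219 166 152 152 151 151 152 152 153 153
230 243 243 243 243 243 245 244 243 242 242 243 243 239 215 165 153 151 152 152 152 153 152 152
231 243 243 242 241 243 245 244 242 242 243 243 243 235 201 161 153 154 154 154 153 154 154 153
232 243 242 235 224 236 239 240 241 242 243 243 241 227 184 157 154 155 155 155 154 154 156 156
233 242 237 211 164 174 200 219 234 239 241 242 231 177 152 153 154 156 156 153 152 153 155 157
234 242 232 182 109 112 131 149 183 213 221 234 223 151 147 151 155 157 157 154 153 153 154 156
235 242 234 198 103 104 151 134 134 138 149 172 173 129 129 137 148 150 153 154 153 153 152 155
236 241 234 198 110 161 225 214 204 164 134 127 101  87  98 111 108 112 134 146 148 151 153 155
237 241 232 173 108 175 236 239 239 233 215 198 112 104 122 124 107  92  98 105 111 134 146 150
238 242 230 147 104 179 237 242 242 242 239 225 140 102 122 136 134 125 123 107  91  92 106 115
239 242 230 145 122 197 238 242 242 242 241 230 166 100  88  89 100 123 139 135 120 103 104  97
240 243 230 144 141 214 239 242 242 242 241 239 221 156 122  99  90  90  90 102 124 135 135 119
241 242 225 124 139 214 240 242 241 241 241 236 213 158 144 142 140 123 100  95  92  86 102 117
242 235 194 102 134 210 237 239 239 241 240 232 201 157 149 147 147 146 145 141 124 100  94  99
```

View pics/x3.png

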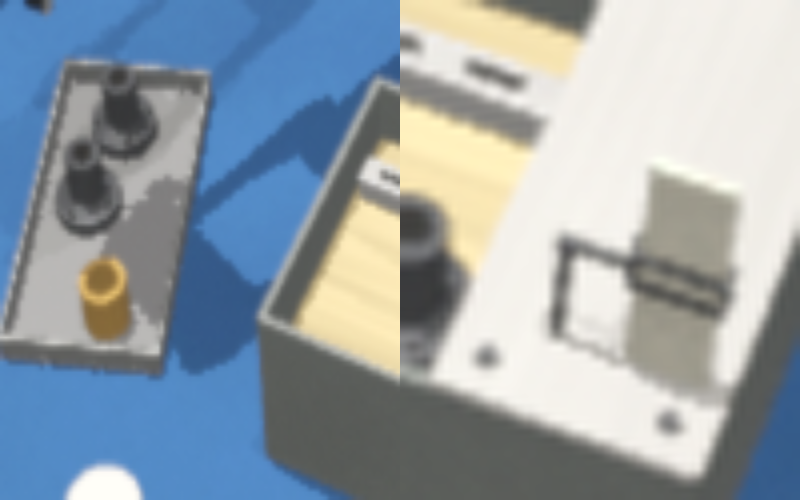

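Two castings stand in the tray. The pointer arm, extrapolated to column 380, is at row 237.0, between the bars at 236 and 239.1, so the floor value is about 0.027. Next is the strut.

```bash
python3 -c "
from h import *
go(.515,-.03,.21,-.19)"
```

```text
t 16.95 pos [ 0.4963 -0.2869  0.2044] cm [25.57 -3.09 -0.59] rad [ 0.002  0.001 -0.003]
```

```bash
python3 -m crank '[[[3.2,-0.39,-0.1,0,0,0],[3.2,-0.39,-0.1,0,0,0],[3.2,-0.39,-0.1,0,0,0],[3.2,-0.39,-0.1,0,0,0],[3.2,-0.39,-0.1,0,0,0],[3.2,-0.39,-0.1,0,0,0],[3.2,-0.39,0,0,0,0],[3.2,-0.39,0,0,0,0]]]' 3.6
python3 -m crank '[[[0,0,0,0,0,0],[0,0,0,0,0,0],[0,0,0,0,0,0],[0,0,0,0,0,0]]]'
python3 - <<'E'
from h import *
np.set_printoptions(precision=4,suppress=True)
go(.529,.0495,.2,-.19)
a=read_camera("wrist");cv2.imwrite("pics/w3.png",a)
g=a.min(axis=2)
for r in range(60,240,15):
    b=np.flatnonzero(g[r,150:330]>185)+150
    if len(b): print(r,b.min(),b.max(),plane(("wrist",b.min(),r),.1135),plane(("wrist",b.max()+1,r),.1135))
E
```

```text
time: 17.62
tool_pos: [0.5127, -0.0277, 0.2071]
tcp_rot: [-2.423, -1.995, 0.004]
wrist_force: [0.5, 0.8, -0.2]
width: 0.428
grip_force: 0.0
time: 17.95
tool_pos: [0.5138, -0.0302, 0.2083]
tcp_rot: [-2.425, -1.996, 0.003]
wrist_force: [-0.3, -0.4, 0.4]
width: 0.423
grip_force: 0.0
t 17.95 pos [ 0.5138 -0.0302  0.2083] cm [ 8.11 -0.04  0.82] rad [-0.002  0.001 -0.004]
180 309 314 [ 0.5048 -0.0157  0.1135] [ 0.5093 -0.0166  0.1135]
195 308 325 [ 0.5016 -0.0272  0.1135] [ 0.5152 -0.0299  0.1135]
210 308 329 [ 0.4991 -0.0392  0.1135] [ 0.516  -0.0425  0.1135]
```

View pics/w3.png

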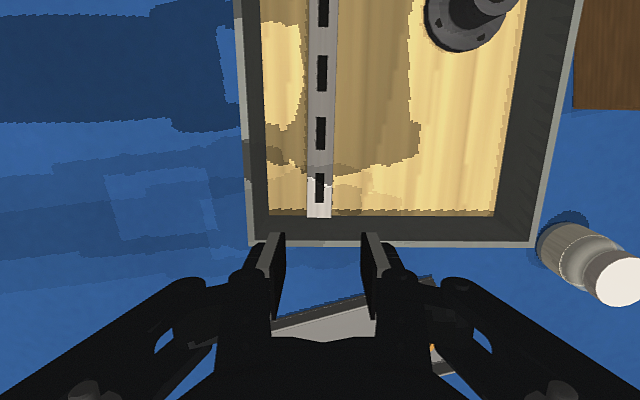

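The strut's slot centres are at (319,187), (320,133), (322,72) and (323,12). Its end is at row ~217, columns 308–331.

Run:
```python
from h import *
np.set_printoptions(precision=4,suppress=True)
P=np.array([plane(("wrist",*p),.1135) for p in[(319.5,187.5),(320.5,133),(322.5,72.5),(323.5,12)]]);print(P)
E_=plane(("wrist",319.5,217),.1135);print("end",E_)
k=np.polyfit(P[:,1],P[:,0],1);print("axis angle",-np.arctan(k[0]),"x at y=.0495",np.polyval(k,.0495))
a=-np.arctan(k[0]);d=np.array([-np.sin(a),np.cos(a)]);G=E_[:2]+d*.10;print("grip",G)
go(*G,.099,a)
```

```text
[[ 0.5115 -0.023   0.1135]
 [ 0.5203  0.0173  0.1135]
 [ 0.5298  0.0579  0.1135]
 [ 0.5378  0.0949  0.1135]]
end [ 0.5068 -0.0466  0.1135]
axis angle -0.2203072979543741 x at y=.0495 0.5276899487261366
grip [0.5286 0.051 ]
t 18.0 pos [ 0.5139 -0.0304  0.2085] cm [ 8.28 -0.12 10.95] rad [-0.001  0.     0.026]
```

```bash
python3 -m crank '[[[3,-0.1,1,0,0,0.012],[3,0,1,0,0,0],[2.3,0,1,0,0,0],[0,0,2,0,0,0],[0,0,1.5,0,0,0],[0,0,1,0,0,0],[0,0,0,0,0,0]]]'
python3 -m crank '[[[0,0,1,0,0,0],[0,0,1,0,0,0],[0,0,0.8,0,0,0],[0,0,0.5,0,0,0],[0,0,0,0,0,0],[0,0,0,0,0,0]]]'
python3 -c "
from h import *
go(.528,.051,.099,-.2)
m=camera_model('wrist')
cv2.imwrite('pics/w4.png',read_camera('wrist'))"
```

```text
time: 18.58
tool_pos: [0.5279, 0.0511, 0.1314]
tcp_rot: [-2.436, -1.979, 0.007]
wrist_force: [-0.3, 1.0, -0.7]
width: 0.426
grip_force: 0.0
time: 19.08
tool_pos: [0.5297, 0.0521, 0.101]
tcp_rot: [-2.437, -1.982, 0.001]
wrist_force: [-0.2, -0.3, -0.5]
width: 0.424
grip_force: 0.0
t 19.08 pos [0.5297 0.0521 0.101 ] cm [-0.14 -0.14  0.2 ] rad [-0.001  0.    -0.005]
```

```bash
python3 -m crank '[[[0,-0.1,0.2,0,0,0],[0,0,0,0,0,0],[0,0,0,0,0,0]]]'
python3 -m crank '[[[0,0,0,0,0,0],[0,0,0,0,0,0],[0,0,0,0,0,0],[0,0,0,0,0,0],[0,0,0,0,0,0],[0,0,0,0,0,0]]]' 1 80
python3 -m crank '[[[0,0,-0.2,0,0,0],[0,0,0,0,0,0],[0,0,0,0,0,0]]]'
python3 - <<'E'
from h import *
a=read_camera("scene");cv2.imwrite("pics/scene4.png",a)
g=cv2.cvtColor(a,cv2.COLOR_BGR2GRAY)
for r in range(230,242): print(r,*(f"{v:3d}" for v in g[r,367:390]))
E
```

```text
time: 19.38
tool_pos: [0.5291, 0.0524, 0.0996]
tcp_rot: [2.437, 1.982, 0.001]
wrist_force: [0.4, 1.1, -0.9]
width: 0.421
grip_force: 0.0
time: 19.88
tool_pos: [0.5291, 0.0524, 0.0994]
tcp_rot: [2.437, 1.982, 0.0]
wrist_force: [0.7, 0.3, 0.4]
width: 0.199
grip_force: 79.5
time: 20.13
tool_pos: [0.5288, 0.0523, 0.1013]
tcp_rot: [-2.437, -1.982, 0.0]
wrist_force: [0.1, -0.2, -1.0]
width: 0.205
grip_force: 79.5
230 241 241 241 241 241 242 242 241 240 240 241 241 236 213 163 151 150 150 149 150 151 150 149
231 241 241 240 236 239 242 242 240 239 241 241 241 233 199 159 151 151 152 152 151 152 152 151
232 241 240 230 206 220 235 238 237 239 241 241 239 225 182 154 152 153 153 154 152 152 154 154
233 240 235 207 157 155 183 211 218 233 238 238 229 174 150 151 152 153 153 151 150 151 153 155
234 240 233 199 111 105 131 136 148 181 211 218 218 149 145 149 154 155 154 152 151 151 151 154
235 240 233 199 106 137 196 160 132 133 136 143 149 122 127 135 146 149 151 151 150 151 151 153
236 239 233 196 109 163 231 229 213 202 161 126  97  86  96 108 106 110 132 144 146 149 151 153
237 239 230 172 106 173 234 239 238 237 230 201 130 106 120 123 105  91  96 104 110 132 146 147
238 239 228 146 102 178 235 240 240 240 239 224 140 100 121 135 132 124 122 105  89  91 105 114
239 240 228 143 120 195 236 240 240 240 239 227 164  99  88  88  99 122 137 133 118 101 102  95
240 240 226 140 138 211 237 240 240 240 240 237 219 154 120  97  88  88  89 100 123 134 133 117
241 238 211 115 137 212 237 239 239 239 239 234 211 155 142 141 137 122  99  93  90  85  99 115
```

```bash
python3 -m crank '[[[0,0,-0.28,0,-0.0175,0],[0,0,-0.28,0,-0.0175,0],[0,0,-0.28,0,-0.0175,0],[0,0,-0.28,0,-0.0175,0],[0,0,0,0,0,0]]]'
python3 -m crank '[[[0,0,-0.28,0,-0.0175,0],[0,0,-0.28,0,-0.0175,0],[0,0,-0.28,0,-0.0175,0],[0,0,0,0,0,0]]]'
python3 -m crank '[[[0,0,-0.28,0,-0.0175,0],[0,0,-0.28,0,-0.0175,0],[0,0,-0.28,0,-0.0175,0],[0,0,0,0,0,0],[0,0,0,0,0,0]]]'
python3 - <<'E'
from h import *
go(.528,.051,.099,-.2)
a=read_camera("scene");b=read_camera("side")
cv2.imwrite("pics/x5.png",np.hstack([cv2.resize(a[150:270,280:410],(400,370)),cv2.resize(b[120:250,270:380],(340,370))]))
print(read_state()["wrist_force"],read_state()["torque"])
E
```

```text
time: 20.6
tool_pos: [0.5297, 0.0533, 0.1133]
tcp_rot: [2.399, 1.954, -0.084]
wrist_force: [-0.3, 0.7, -2.1]
width: 0.206
grip_force: 79.4
time: 20.93
tool_pos: [0.5298, 0.0539, 0.1215]
tcp_rot: [2.372, 1.932, -0.146]
wrist_force: [0.9, 0.1, -1.1]
width: 0.207
grip_force: 79.4
time: 21.35
tool_pos: [0.5297, 0.0549, 0.1293]
tcp_rot: [2.345, 1.909, -0.205]
wrist_force: [-0.1, -0.2, -1.5]
width: 0.202
grip_force: 79.4
t 21.35 pos [0.5297 0.0549 0.1293] cm [ 0.12 -0.09  3.06] rad [ 0.     0.175 -0.004]
[-0.09600875  1.69959705 -1.75828651] [ 0.28083521 -0.07632781 -0.0144114 ]
```

View pics/x5.png

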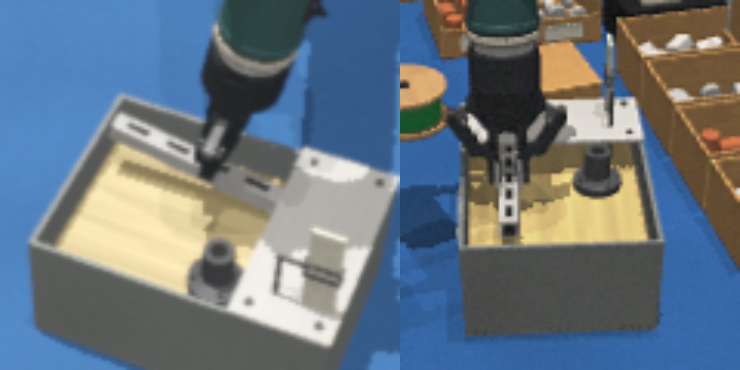

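The strut is tilted about 10° in the opening and its free end is above the rim. The wrist force is low. Now drawing it along its axis.

```bash
python3 -m crank '[[[-0.5,0,0,0,0,0],[-0.8,0,0,0,0,0],[-0.8,0,0,0,0,0],[-0.8,0,0,0,0,0],[0,0,0,0,0,0]]]'
python3 -m crank '[[[-0.8,0,0,0,0,0],[-0.8,0,0,0,0,0],[-0.8,0,0,0,0,0],[-0.8,0,0,0,0,0],[0,0,0,0,0,0]]]'
python3 -m crank '[[[-0.8,0,0,0,0,0],[-0.8,0,0,0,0,0],[-0.8,0,0,0,0,0],[-0.8,0,0,0,0,0],[-0.8,0,0,0,0,0],[-0.5,0,0,0,0,0],[0,0,0,0,0,0]]]'
```

```text
time: 21.87
tool_pos: [0.523, 0.0246, 0.1344]
tcp_rot: [2.347, 1.906, -0.207]
wrist_force: [0.9, 0.3, -2.0]
width: 0.202
grip_force: 79.3
time: 22.28
tool_pos: [0.5169, -0.0058, 0.1402]
tcp_rot: [2.347, 1.907, -0.206]
wrist_force: [0.6, 0.6, -1.9]
width: 0.202
grip_force: 79.3
time: 22.87
tool_pos: [0.508, -0.0488, 0.1479]
tcp_rot: [2.347, 1.907, -0.206]
wrist_force: [0.4, 0.2, -1.7]
width: 0.203
grip_force: 79.3
```

```bash
python3 -m crank '[[[-0.17,0,-0.98,0,0,0],[-0.26,0,-1.48,0,0,0],[-0.26,0,-1.48,0,0,0],[-0.26,0,-1.48,0,0,0],[-0.26,0,-1.48,0,0,0],[-0.26,0,-1.48,0,0,0],[-0.26,0,-1.48,0,0,0],[-0.17,0,-0.98,0,0,0]]]'
python3 -m crank '[[[0,0,0,0,0.035,0],[0,0,0,0,0.035,0],[0,0,0,0,0.035,0],[0,0,0,0,0.035,0],[0,0,0,0,0.03,0],[0,0,0,0,0,0],[0,0,0,0,0,0],[0,0,0,0,0,0]]]'
python3 -m crank '[[[0,0,0,0,0,0],[0,0,0,0,0,0],[0,0,0,0,0,0],[0,0,0,0,0,0],[0,0,0,0,0,0],[0,0,0,0,0,0]]]'
python3 - <<'E'
from h import *
np.set_printoptions(precision=4,suppress=True)
a=read_camera("scene");b=read_camera("side");cv2.imwrite("pics/scene6.png",a);cv2.imwrite("pics/side6.png",b)
s=read_state();print(s["tool_pos"],s["wrist_force"],s["torque"],s["grip_force"],abs(s["joint_vel"]).max())
al=-.2;d=np.array([-np.sin(al),np.cos(al),0])
# bright strut at its predicted ends (both views)
for n,im in(("scene",a),("side",b)):
    m=camera_model(n)
    for k in(-.095,.155):
        X=s["tool_pos"]+d*k+[0,0,.014];c=m["camera_matrix"]@(m["R"]@X+m["t"]);u=(c[:2]/c[2]).round().astype(int);print(n,k,u,im[u[1]-1:u[1]+2,u[0]-1:u[0]+2].mean((0,1)))
g=cv2.cvtColor(a,cv2.COLOR_BGR2GRAY)
for r in range(230,242): print(r,*(f"{v:3d}" for v in g[r,367:390]))
E
```

```text
time: 23.53
tool_pos: [0.509, -0.0472, 0.2601]
tcp_rot: [2.345, 1.908, -0.202]
wrist_force: [0.6, -0.5, -1.4]
width: 0.202
grip_force: 79.3
time: 24.2
tool_pos: [0.5081, -0.0474, 0.2578]
tcp_rot: [2.434, 1.98, -0.007]
wrist_force: [0.4, 0.1, -1.2]
width: 0.2
grip_force: 79.3
time: 24.7
tool_pos: [0.5082, -0.0474, 0.2577]
tcp_rot: [2.434, 1.981, -0.006]
wrist_force: [-0.4, -0.1, -2.8]
width: 0.205
grip_force: 79.3
[ 0.5082 -0.0475  0.2577] [-0.1848  0.1264 -1.6901] [-0.069   0.0256 -0.0033] 79.32907462120056 0.0010036669700731096
scene -0.095 [287 151] [179.3333 182.4444 183.7778]
scene 0.155 [369 176] [156.8889 132.8889 114.8889]
side -0.095 [304 188] [139.3333 144.5556 147.7778]
side 0.155 [303 141] [32.8889 30.5556 30.7778]
230 242 242 241 239 240 243 244 242 241 242 243 243 238 214 164 152 151 151 151 151 152 151 151
231 242 241 235 219 222 236 241 241 240 242 242 242 234 200 160 153 153 153 153 152 153 152 152
232 242 237 211 169 163 186 217 231 235 239 242 240 226 183 156 153 154 154 155 153 154 155 155
233 242 233 188 111 104 124 140 155 184 218 232 224 174 151 152 154 154 155 153 151 152 154 156
234 241 238 218 115 105 154 143 128 126 147 167 160 133 146 150 154 156 156 153 152 152 153 155
235 241 235 203 111 160 230 229 205 165 145 130 113 118 128 137 147 150 153 153 151 151 152 154
236 240 234 197 111 166 235 240 239 236 230 204 136  91  97 110 107 112 133 145 147 150 153 154
237 240 231 173 106 174 236 241 242 242 240 228 166 114 121 123 106  91  97 105 111 133 146 149
238 241 229 147 103 179 236 241 241 241 240 227 146 102 123 135 133 124 123 106  91  91 104 115
239 241 229 145 122 196 237 241 241 241 240 229 165 100  88  89  99 123 137 135 119 102 103  95
240 242 227 141 140 212 238 241 241 241 241 238 220 155 122  99  89  89  89 101 123 135 133 119
241 239 212 116 138 212 237 240 240 240 240 235 212 157 143 142 139 123  99  95  91  85 100 117
```

Run:
```python
from h import *
a=cv2.imread("pics/scene6.png").astype(int);s=read_state();al=-.2;d=np.array([-np.sin(al),np.cos(al),0]);m=camera_model("scene")
for k in np.arange(-.11,.18,.015):
    X=s["tool_pos"]+d*k+[0,0,.004];c=m["camera_matrix"]@(m["R"]@X+m["t"]);u=(c[:2]/c[2]).round().astype(int)
    col=a[u[1]-12:u[1]+13,u[0]];ok=(np.ptp(col,axis=1)<22)&(col.min(1)>95)
    print(round(k,3),u,"grey rows",(np.flatnonzero(ok)-12).tolist())
```

```text
-0.11 [282 152] grey rows []
-0.095 [287 154] grey rows [-4, -3, -2, -1, 0, 1, 2, 3, 4]
-0.08 [292 155] grey rows [-4, -3, -1, 0, 1, 2, 3, 4, 5]
-0.065 [296 157] grey rows [-4, -3, -2, -1, 0, 1, 2, 3, 4]
-0.05 [301 158] grey rows [-4, -3, -2, -1, 0, 1, 2, 3, 4, 5]
-0.035 [306 159] grey rows [-10, -9, -8, -7, -1, 0, 1, 2, 3, 4, 5]
-0.02 [311 161] grey rows [5]
-0.005 [315 162] grey rows [5]
0.01 [320 164] grey rows [-4, -1, 0, 1, 2, 3, 4, 5]
0.025 [325 165] grey rows [-3, -2, -1, 0, 1, 2, 3, 4, 5]
0.04 [330 167] grey rows [-4, -3, -1, 0, 1, 2, 3, 4, 5]
0.055 [335 168] grey rows [-3, -2, -1, 0, 1, 2, 3, 4, 5, 6]
0.07 [340 170] grey rows [-3, -2, -1, 0, 1, 2, 3, 4, 5]
0.085 [345 171] grey rows [-3, -2, 0, 1, 2, 3, 4, 5, 6]
0.1 [350 173] grey rows [-3, -2, -1, 0, 1, 2, 3, 4, 5, 6]
0.115 [355 174] grey rows [-2, -1, 0, 1, 2, 3, 4, 5, 6]
0.13 [360 176] grey rows [-3, -2, -1, 0, 1, 2, 3, 4, 5, 6]
0.145 [365 177] grey rows [-3, -2, -1, 0, 1, 2, 3, 4, 5, 6]
0.16 [371 179] grey rows []
0.175 [376 181] grey rows []
```

The strut lies along the predicted level line over its whole length, from -0.10 to +0.155 m, at about 0.26 m height. It is held still, so I'm handing in.

```bash
python3 -c "
from workcell import *
print(finish_job())"
```

```text
the job is handed in; nothing more can be done
None
```

The job is handed in, and no verdict came back: two castings stand in the tray and one is left in the bin, the pointer read between the bars before the strut was drawn, and the strut is held level and still at about 0.26 m; I viewed 12 pictures, over the limit of 10, and one finger briefly pressed the bin rim at about 32 N.

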